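# Cups back on their own saucers

### The arm

A 6-joint arm with a two-finger parallel gripper is mounted at the origin on the work surface. World frame = base frame: x ahead of the robot, y to its left, z up, the work surface at z = 0. Lengths are in m, angles in degrees, forces in N, time in s.
With the tool pointing down it reaches from about 0.25 to 0.725 m from the base axis. Payload 4 kg.
Tool frame: the origin (TCP) lies midway between the tips of the shut fingers; the grasp point (between the pads) lies manip.grasp_offset behind it (manip.grasp_offset is the distance from the TCP to the grasp point, in m); z points along the fingers, y is the line along which they close (so a half turn about z gives the same grasp; the last joint's range is limited). The gripper opens to 85 mm and grips with 20 to 120 N. Pads are 22 mm wide; open, the fingers measure 114 mm over their backs; the gripper's body (76 mm by 85 mm) begins 54 mm behind the grasp point. The pads swing forward as they close: fully open they stand 13 mm farther back than shut.
Start: joints at [-70.646, 13.785, 0.286, 76.501, 0, 90], TCP at [0.166, -0.472, 0.231] pointing down, gripper open.
Joint ranges: [-155.79, 155.79], [-60.16, 107.12], [-62.33, 73.08], [-114, 123.19], [-81.49, 82.49], [-180, 180]. Speed limits (degrees/s): [159.86, 159.86, 180, 180, 180, 180].

### API

Orientations are given as [roll, pitch, yaw] about the fixed x, y, z axes, in that order (R = Rz(yaw) Ry(pitch) Rx(roll)).
In Python, from bench import get_obs, imaging, job_done, manip gives the robot as it stands.
- The arm moves only by the shell command python3 -m inch 'ROWS' [FORCE]. ROWS is JSON, a list of rows, each a list of 3 entries, a list of its own where there are three numbers: the shift along the world's x, y, z in mm, then the turn, a rotation vector about the world's x, y, z in degrees, then the finger opening in mm, from 0 to 85.4. A call has 1 to 8 rows; each row is the pose to reach, as a shift and turn from the pose commanded when the call began; what a row does not reach only later rows make up. A row lasts 1/12 s, in which the tool goes at most 41.7 mm and 7.16 degrees, less where a joint would pass 70% of its speed; a pose out of reach is approached as far as the arm can. A call with a gripper value outside its range is refused whole. The fingers move at their own pace and stop on an object; FORCE is the grip in N (left out, the last holds). Time passes only in rows, so rows that repeat a pose let the fingers close. It gives the time, the measured TCP pose, the force, the opening and the grip force at its end, in the units of the state.
- get_obs(): the state, without advancing time (a new reading comes with each control period).
- imaging.get_image(name): name is "side" or "top"; returns a dict with "image" (400x640x3 uint8, red, green, blue), "fx", "fy", "cx", "cy" (pixels), "dist_coeffs" ([k1, k2, p1, p2, k3] as OpenCV has them; the pictures are not rectified), "extrinsics" (4x4, takes a point from camera to world coordinates). Camera axes: x right, y down, z forward; pixel columns grow to the right and rows downward; lengths in m; the calibration is good to about 2 mm. A picture is of the moment at which its call begins. There is no depth.
- job_done(): hands the job in; it is judged then, once.
Trained networks look in a picture, given as the dict that the camera call returned (one of the last four; its "shot" number tells which), for a name from the list of things; names that differ only in an ending like _2 or _b are one class to them, and where a whole thing is asked for, a point or a joint stands for the part that bears it (a point fixed in the world has none). Each returns a list of dicts, best first, with "conf" (0 to 1); they miss things now and then, are a little off and sometimes report something else, mostly with a low value. They report only what shows in the picture. A call takes as long as a camera call.
- imaging.silhouettes(picture, target): "mask" (400x640 bool, what is visible of it).
- imaging.tip_of(picture, target): "at" ([x, y, z] in m, in world coordinates, good to about 4 mm: a listed point, or the origin of a listed thing).
The state is a dict: "time_s": time; "joint_pos": joint angles; "qvel": joint speeds; "joint_torque": joint torques, N m; "tcp_pos": TCP position; "eef_rot": TCP orientation; "contact_force": force on the tool from outside, world axes, zero at the start; "wrist_torque": the same for the moment, N m; "opening": opening from 0.0 (shut) to 1.0 (fully open); "gripper_force": force on a finger pad.
Only numpy, scipy, OpenCV 4.12 (cv2) and the standard library are available. Lean on these libraries where they do the work, as an engineer would, in place of code of your own. Each camera call takes 0.05 s, during which the arm holds its last target. There are 200 camera calls.

### The job

The three cups were put away on each other's saucers. Move them round so that each stands upright in the middle of its own saucer: the big round cup on the big round saucer, the small round cup on the small round saucer, the square cup on the square saucer. The cork mat is free for parking a cup on the way; set the cups down gently (never let one drop), do not tip one over, and leave the green bowl and the amber jar where they are.

Things in the scene. Friction and masses are not known exactly. Their poses are not given: they have to be found in the camera images.
- cup_big: Big round cup, white porcelain, open at the top, wall 4 mm, 64 mm outside diameter, 85 mm tall, sides upright. Origin: centre of its underside; z up, its ear (handle) sticks out 28 mm from the wall on the +y side. Grip it across x (64 mm). Loose, 0.09 to 0.3 kg. At the start it stands upright on a saucer that is not its own.
- cup_small: Small round cup, white porcelain, open at the top, wall 4 mm, 48 mm outside diameter, 60 mm tall, sides upright. Origin: centre of its underside; z up, its ear (handle) sticks out 23 mm from the wall on the +y side. Grip it across x (48 mm). Loose, 0.09 to 0.3 kg. At the start it stands upright on a saucer that is not its own.
- cup_square: Square cup, white porcelain, open at the top, wall 4 mm, 54 x 54 mm outside, 75 mm tall, sides upright. Origin: centre of its underside; z up, its ear (handle) sticks out 26 mm from the wall on the +y side. Grip it across x (54 mm). Loose, 0.09 to 0.3 kg. At the start it stands upright on a saucer that is not its own.
- saucer_big: Big round saucer, 144 mm across. White porcelain, fixed to the surface (cannot shift). Origin: centre of its underside, on the work surface; z up. Cups stand on its flat floor, 6 mm above the origin; the floor is about 110 mm across, the sloping rim 13 mm high.
- saucer_small: Small round saucer, 104 mm across. White porcelain, fixed to the surface (cannot shift). Origin: centre of its underside, on the work surface; z up. Cups stand on its flat floor, 6 mm above the origin; the floor is about 80 mm across, the sloping rim 13 mm high.
- saucer_square: Square saucer, 120 x 120 mm, sides along its x and y. White porcelain, fixed to the surface (cannot shift). Origin: centre of its underside, on the work surface; z up. Cups stand on its flat floor, 6 mm above the origin; the floor is 110 x 110 mm, the upright rim 12 mm high.
- cork_mat: Flat round cork mat, 110 mm across, 6 mm thick, fixed to the surface, empty at the start: the free spot. Origin: centre of its underside, on the work surface.
- bowl: Bystander: green glass bowl, 90 mm across, 45 mm tall, loose. Origin: centre of its underside.
- jar: Bystander: closed amber glass jar, 66 mm across, 85 mm tall, loose. Origin: centre of its underside.

How it is judged (in metres and radians):
At the end, for the whole second after the job is handed in: Each cup stands upright (within 0.12 rad) and at rest on the floor of its own saucer, its centre within 15 mm of the saucer's centre (horizontal distance between cup_big and saucer_big below 0.015 m and z of cup_big in the frame of saucer_big between 0.002 and 0.01 m and angle between each of cup_big, cup_small, cup_square's own z axis and vertical below 0.12 rad and linear speed of each of cup_big, cup_small, cup_square below 0.02 m/s and angular speed of each of cup_big, cup_small, cup_square below 0.2 rad/s and horizontal distance between cup_small and saucer_small below 0.015 m and z of cup_small in the frame of saucer_small between 0.002 and 0.01 m and horizontal distance between cup_square and saucer_square below 0.015 m and z of cup_square in the frame of saucer_square between 0.002 and 0.01 m); the robot touches nothing.
It fails at once if a cup is tipped over (tilted more than 0.7 rad) (angle between any of cup_big, cup_small, cup_square's own z axis and vertical above 0.7 rad).
It fails at once if the bowl or the jar is shifted by more than 30 mm (distance of any of bowl, jar from where it was at the start of the episode above 0.03 m).
It fails at once if a cup is dropped or knocked (faster than 0.5 m/s with no finger on it, as after a fall of some 13 mm) ((linear speed of cup_big above 0.5 m/s and contact force between cup_big and the fingers below 0.05 N) or (linear speed of cup_small above 0.5 m/s and contact force between cup_small and the fingers below 0.05 N) or (linear speed of cup_square above 0.5 m/s and contact force between cup_square and the fingers below 0.05 N)).
It also fails if it takes over 102 s, if anything falls off the work surface, if the arm or the gripper's body presses on something with over 40 N, if the wrist force passes 120 N, or if a joint passes its speed limit or range.

## Working session

There is one attempt and no reset: what is moved stays moved. The work goes in short steps, Python scripts to look and compute and a shell command to move; the robot and the scene stay as the last step left them, time stands still between calls to the robot, and variables do not carry over. Pictures are saved under pics/ and viewed, at most 14 in all, crops included, and the job is handed in when it is done.

```bash
ls; mkdir -p pics
cat > h.py <<'E'
import numpy as np, cv2
from bench import get_obs, imaging, job_done, manip
def und(p,uv):
    K=np.array([[p['fx'],0,p['cx']],[0,p['fy'],p['cy']],[0,0,1.]])
    return cv2.undistortPoints(np.float64(uv).reshape(-1,1,2),K,np.float64(p['dist_coeffs'])).reshape(-1,2)
def at_z(p,uv,z):
    T=np.array(p['extrinsics']); n=und(p,uv)
    d=np.c_[n,np.ones(len(n))]@T[:3,:3].T; o=T[:3,3]
    return o+d*((z-o[2])/d[:,2])[:,None]
def save(p,n): cv2.imwrite('pics/'+n+'.png',p['image'][...,::-1])
E
python3 - <<'E'
from h import *
print(manip.grasp_offset, get_obs())
for c in('top','side'):
    p=imaging.get_image(c); save(p,c+'0'); print(c,np.round(p['extrinsics'],3).tolist(),p['fx'])
    for n in('cup_big','cup_small','cup_square','saucer_big','saucer_small','saucer_square','cork_mat','bowl','jar'):
        r=imaging.tip_of(p,n); s=imaging.silhouettes(p,n)
        print(n,[(np.round(x['at'],3).tolist(),round(x['conf'],2)) for x in r[:3]],[(round(x['conf'],2),int(x['mask'].sum()),np.round(np.argwhere(x['mask']).mean(0)[::-1]).tolist()) for x in s[:3]])
E
```

```text
pics
0.0187 {'time_s': 0.0, 'joint_pos': array([-7.06459685e+01,  1.38332024e+01,  2.13549282e-01,  7.65039748e+01,
        2.70044353e-04,  8.99997532e+01]), 'qvel': array([-0.02983611,  0.01965621, -0.07353819, -0.09203998,  0.13990138,
       -0.01955141]), 'joint_torque': array([ 7.17179264e-04, -3.72314322e+01,  2.52410281e+01,  1.69496000e-02,
        1.33082822e-04, -1.02773683e-05]), 'tcp_pos': array([ 0.16548808, -0.4711307 ,  0.23040315]), 'eef_rot': array([-1.79876372e+02, -2.70576268e-04,  1.93542777e+01]), 'contact_force': array([-0.98041531,  0.35445676,  0.26044831]), 'wrist_torque': array([-0.00508069,  0.02092798, -0.04155943]), 'gripper_force': 0.0, 'opening': 1.0012865976083936}
top [[-0.019, -0.996, 0.084, 0.474], [-1.0, 0.019, -0.007, 0.04], [0.006, -0.084, -0.996, 1.071], [0.0, 0.0, 0.0, 1.0]] 399.6188999812773
cup_big [([0.632, 0.102, 0.005], 0.96)] [(0.71, 681, [287.0, 173.0])]
cup_small [([0.613, -0.119, 0.002], 0.77), ([0.467, 0.294, -0.003], 0.66)] [(0.69, 349, [370.0, 180.0])]
cup_square [([0.461, 0.3, 0.005], 0.9)] [(0.61, 590, [211.0, 239.0])]
saucer_big
[... 755 characters left out ...]
, 0.008], 0.89)] [(0.71, 780, [370.0, 245.0])]
cup_square [([0.462, 0.3, 0.009], 0.86)] [(0.63, 770, [262.0, 120.0])]
saucer_big [([0.464, 0.299, -0.0], 0.8), ([0.638, 0.101, 0.001], 0.54)] [(0.68, 1166, [265.0, 134.0])]
saucer_small [([0.639, 0.099, -0.001], 0.92), ([0.614, -0.117, 0.001], 0.38)] [(0.61, 453, [352.0, 179.0])]
saucer_square [([0.611, -0.12, -0.002], 0.89), ([0.641, 0.099, 0.0], 0.53)] [(0.87, 2160, [370.0, 259.0])]
cork_mat [([0.448, -0.271, -0.006], 0.82)] [(0.59, 2684, [312.0, 342.0]), (0.27, 2246, [370.0, 258.0])]
bowl [([0.46, 0.015, -0.002], 0.69)] [(0.84, 1164, [282.0, 211.0]), (0.4, 434, [352.0, 179.0])]
jar [([0.615, 0.36, -0.001], 0.81)] [(0.89, 903, [315.0, 96.0])]
```

View pics/top0.png

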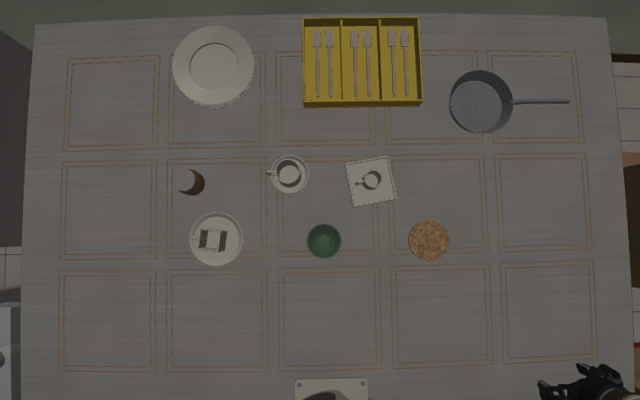

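View pics/side0.png

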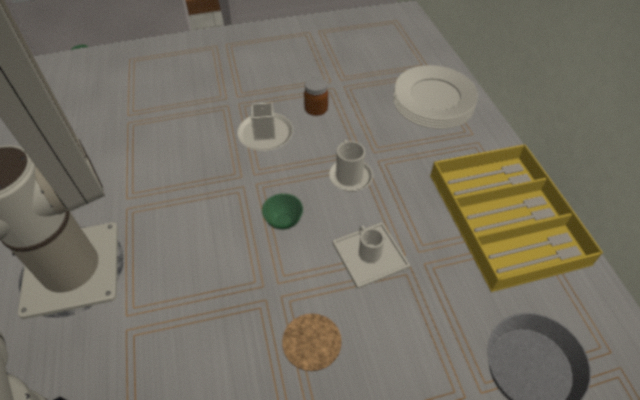

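Run:
```python
from h import *
t=cv2.imread('pics/top0.png'); s=cv2.imread('pics/side0.png')
def cr(im,u,v,r=33): return cv2.resize(im[v-r:v+r,u-r:u+r],(264,264),interpolation=cv2.INTER_CUBIC)
top=np.hstack([cr(t,*c) for c in((288,175),(370,181),(214,239))])
bot=np.hstack([cr(s,*c) for c in((350,168),(370,250),(264,125))])
cv2.imwrite('pics/crops0.png',np.clip(np.vstack([top,bot])*1.4,0,255).astype('uint8'))
p=imaging.get_image('top')
for n,h in (('cup_big',.091),('cup_small',.066),('cup_square',.081),('saucer_square',.012),('saucer_big',.013),('saucer_small',.013),('cork_mat',.006)):
    m=imaging.silhouettes(p,n)[0]['mask'].astype('uint8')
    c=max(cv2.findContours(m,0,2)[0],key=cv2.contourArea)
    w=at_z(p,c.reshape(-1,2),h)[:,:2]; r=cv2.minAreaRect(np.float32(w*1000)); e=cv2.minEnclosingCircle(np.float32(w*1000))
    print(n,np.round(r[0]),np.round(r[1]),r[2],np.round(e[0]),e[1])
```

```text
cup_big [631. 102.] [82. 66.] 55.959815979003906 [624. 108.] 42.83130645751953
cup_small [ 606. -108.] [43. 62.] 43.818603515625 [ 610. -104.] 33.35655212402344
cup_square [465. 295.] [81. 55.] 80.40762329101562 [464. 294.] 41.3238525390625
saucer_square [ 612. -118.] [120. 119.] 9.440797805786133 [ 611. -117.] 81.19306182861328
saucer_big [ 454. -268.] [105. 107.] 42.993934631347656 [ 454. -266.] 56.25687789916992
saucer_small [634.  98.] [ 96. 100.] 88.99723052978516 [637.  96.] 53.5980224609375
cork_mat [ 453. -270.] [106. 107.] 42.98762512207031 [ 454. -268.] 55.420597076416016
```

View pics/crops0.png

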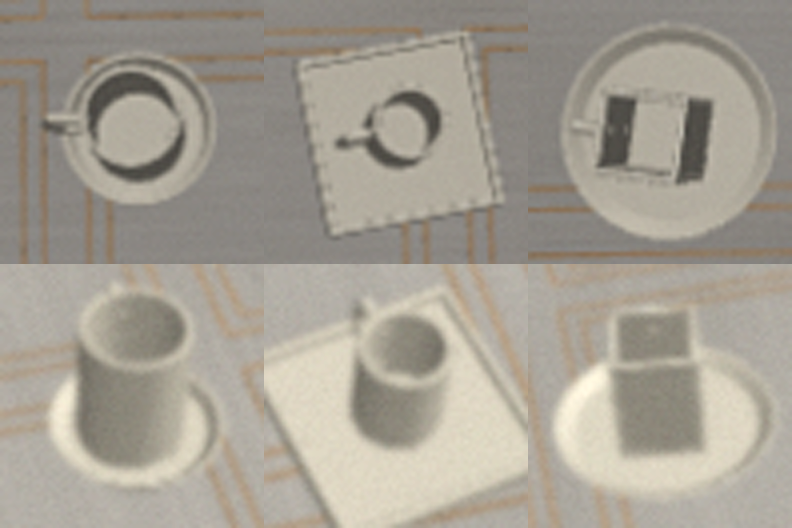

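The overview shows the big cup on the small saucer (288,175), the small cup on the square saucer (370,181) and the square cup on the big saucer (214,239), with the ears all to the left (+y). In the crops, the ear yaws are about -2°, +16° and -4° for big, small and square. The mat at (428,240) is empty. Plan: small to the mat, square to the square saucer, big to the big saucer, then small to the small saucer.

```bash
python3 -m inch '[[[20,16,0],[0,0,4],85],[[48,38,0],[0,0,10],85],[[76,60,0],[0,0,16],85],[[106,84,0],[0,0,23],85],[[136,108,0],[0,0,29],85],[[166,132,0],[0,0,35],85],[[196,155,0],[0,0,41],85],[[224,178,0],[0,0,46],85]]' 40; python3 -m inch '[[[30,24,0],[0,0,6],85],[[60,47,0],[0,0,12],85],[[90,70,0],[0,0,18],85],[[120,95,0],[0,0,24],85],[[150,120,0],[0,0,30],85],[[180,143,0],[0,0,36],85],[[205,163,-10],[0,0,40],85],[[222,176,-20],[0,0,40],85]]'; python3 -c "
from h import *
p=imaging.get_image('top');save(p,'a1')
print(get_obs()['tcp_pos'],get_obs()['eef_rot'],get_obs()['time_s'])"
```

```text
time_s: 2.97
tcp_pos: [0.3912, -0.2924, 0.2315]
eef_rot: [180.0, 0.0, 65.6]
contact_force: [0.8, -0.1, -0.3]
opening: 0.998
gripper_force: 0.0
time_s: 3.63
tcp_pos: [0.6145, -0.1152, 0.2114]
eef_rot: [179.9, 0.0, 105.6]
contact_force: [0.4, -0.2, -0.3]
opening: 0.996
gripper_force: 0.0
[ 0.61538061 -0.11293042  0.20787863] [ 1.79982510e+02 -1.44374014e-01  1.05675196e+02] 3.6833
```

```bash
python3 -m inch '[[[0,0,-20],[0,0,0],85],[[0,0,-50],[0,0,0],85],[[0,0,-80],[0,0,0],85],[[0,0,-105],[0,0,0],85],[[0,0,-120],[0,0,0],85],[[0,0,-120],[0,0,0],85],[[0,0,-120],[0,0,0],85]]'; python3 -c "
from h import *
p=imaging.get_image('side');save(p,'a2');q=imaging.get_image('top')
print(get_obs()['tcp_pos'],imaging.tip_of(p,'cup_small')[:1],imaging.tip_of(q,'cup_small')[:1])
cv2.imwrite('pics/a2c.png',cv2.resize(p['image'][150:330,270:470,::-1],None,fx=3,fy=3))"
```

```text
time_s: 4.27
tcp_pos: [0.6108, -0.1177, 0.0905]
eef_rot: [-179.9, -0.1, 105.3]
contact_force: [1.1, -1.0, 0.2]
opening: 0.995
gripper_force: 0.0
[ 0.61279091 -0.11808838  0.09289469] [{'at': [0.6118, -0.1176, 0.0073], 'conf': 0.97}] [{'at': [0.6319, 0.0982, 0.0031], 'conf': 0.71}]
```

View pics/a2c.png

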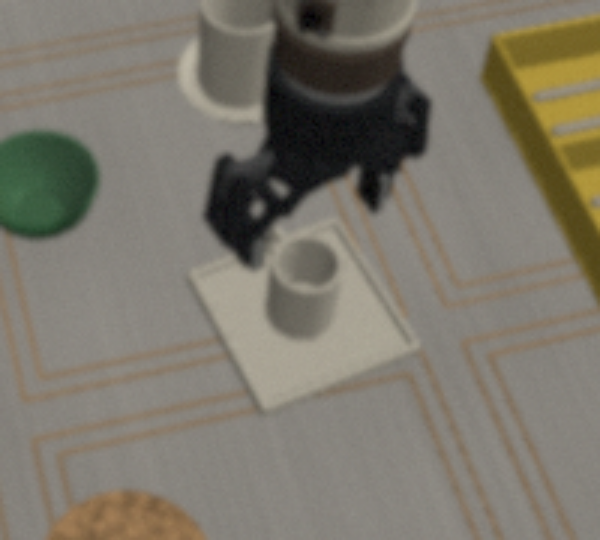

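The open fingers straddle the small cup along x, at crop (300,290). Next: go down and grip.

```bash
python3 -m inch '[[[0,0,-10],[0,0,0],85],[[0,0,-30],[0,0,0],85],[[0,0,-50],[0,0,0],85],[[0,0,-62],[0,0,0],85],[[0,0,-64],[0,0,0],85],[[0,0,-64],[0,0,0],75],[[0,0,-64],[0,0,0],65],[[0,0,-64],[0,0,0],56]]' 40;  python3 -m inch '[[[0,0,0],[0,0,0],50],[[0,0,0],[0,0,0],45],[[0,0,0],[0,0,0],40],[[0,0,0],[0,0,0],35],[[0,0,0],[0,0,0],35],[[0,0,0],[0,0,0],35],[[0,0,0],[0,0,0],35]]'
```

```text
time_s: 5.13
tcp_pos: [0.6129, -0.118, 0.0287]
eef_rot: [179.9, 0.1, 105.4]
contact_force: [0.1, 1.0, 0.4]
opening: 0.661
gripper_force: 0.0
time_s: 5.72
tcp_pos: [0.6129, -0.118, 0.0289]
eef_rot: [179.8, 0.1, 105.4]
contact_force: [0.6, -0.1, 5.7]
opening: 0.546
gripper_force: 41.8
```

```bash
python3 -m inch '[[[0,0,5],[0,0,0],35],[[0,0,15],[0,0,0],35],[[0,0,30],[0,0,0],35],[[0,0,48],[0,0,0],35],[[0,0,65],[0,0,0],35],[[0,0,76],[0,0,0],35],[[0,0,80],[0,0,0],35],[[0,0,80],[0,0,0],35]]'; python3 -m inch '[[[-12,-12,0],[0,0,0],35],[[-36,-34,0],[0,0,0],35],[[-64,-61,0],[0,0,0],35],[[-94,-89,0],[0,0,0],35],[[-122,-116,0],[0,0,0],35],[[-146,-139,0],[0,0,0],35],[[-158,-150,0],[0,0,0],35],[[-160,-152,0],[0,0,0],35]]'; python3 -c "
from h import *
p=imaging.get_image('side');save(p,'a3');q=imaging.get_image('top')
print(get_obs()['tcp_pos'],get_obs()['gripper_force'],imaging.tip_of(p,'cup_small')[:1],imaging.tip_of(q,'cup_small')[:1],imaging.tip_of(p,'cork_mat')[:1])"
```

```text
time_s: 6.38
tcp_pos: [0.6124, -0.1179, 0.1087]
eef_rot: [179.9, 0.1, 105.4]
contact_force: [0.6, -0.1, -1.0]
opening: 0.546
gripper_force: 41.2
time_s: 7.05
tcp_pos: [0.448, -0.2712, 0.106]
eef_rot: [-179.8, -0.1, 105.1]
contact_force: [-0.8, -0.4, -1.1]
opening: 0.543
gripper_force: 41.5
[ 0.45064106 -0.26994161  0.10647266] 41.48850446334109 [{'at': [0.6152, -0.1187, -0.001], 'conf': 0.62}] [{'at': [0.4488, -0.2708, 0.0829], 'conf': 0.69}] [{'at': [0.4502, -0.2715, -0.0055], 'conf': 0.67}]
```

View pics/a3.png

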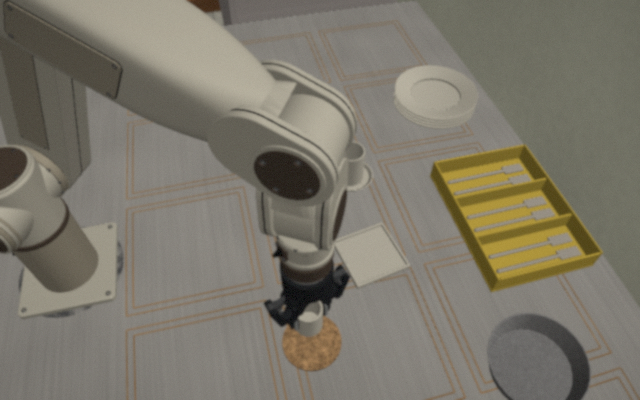

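The small cup hangs upright in the gripper over the mat (310,325). Now lower it.

```bash
python3 -m inch '[[[0,0,-8],[0,0,0],35],[[0,0,-24],[0,0,0],35],[[0,0,-42],[0,0,0],35],[[0,0,-58],[0,0,0],35],[[0,0,-68],[0,0,0],35],[[0,0,-74],[0,0,0],35],[[0,0,-77],[0,0,0],35],[[0,0,-78],[0,0,0],35]]'; python3 -m inch '[[[0,0,-0.7],[0,0,0],35],[[0,0,-1.3],[0,0,0],35],[[0,0,-1.3],[0,0,0],35]]'
```

```text
time_s: 7.97
tcp_pos: [0.4519, -0.2694, 0.029]
eef_rot: [-180.0, -0.0, 105.4]
contact_force: [0.5, 0.6, -0.8]
opening: 0.547
gripper_force: 41.7
time_s: 8.22
tcp_pos: [0.4524, -0.2702, 0.0288]
eef_rot: [179.9, 0.1, 105.3]
contact_force: [1.5, 0.2, -0.2]
opening: 0.545
gripper_force: 41.6
```

```bash
python3 -m inch '[[[0,0,-0.7],[0,0,0],35],[[0,0,-1.4],[0,0,0],35],[[0,0,-1.4],[0,0,0],35],[[0,0,-1.4],[0,0,0],35]]'
```

```text
time_s: 8.55
tcp_pos: [0.4524, -0.2702, 0.0287]
eef_rot: [179.9, 0.1, 105.3]
contact_force: [-3.1, 3.0, 10.2]
opening: 0.542
gripper_force: 42.6
```

Contact. Release and rise.

```bash
python3 -m inch '[[[0,0,0.7],[0,0,0],48],[[0,0,0.7],[0,0,0],55],[[0,0,0.7],[0,0,0],65],[[0,0,0.7],[0,0,0],75],[[0,0,0.7],[0,0,0],85],[[0,0,0.7],[0,0,0],85],[[0,0,0.7],[0,0,0],85]]'; python3 -m inch '[[[0,0,10],[0,0,0],85],[[0,0,30],[0,0,0],85],[[0,0,60],[0,0,0],85],[[0,0,95],[0,0,0],85],[[0,0,130],[0,0,0],85],[[0,0,165],[0,0,0],85],[[0,0,190],[0,0,0],85],[[0,0,200],[0,0,0],85]]'; python3 -c "
from h import *
p=imaging.get_image('side');q=imaging.get_image('top')
print(get_obs()['tcp_pos'],imaging.tip_of(p,'cup_small')[:1],imaging.tip_of(q,'cup_small')[:2])
for n in ('cup_square','saucer_big'):
  print(n,imaging.tip_of(p,n)[:1],imaging.tip_of(q,n)[:1])"
```

```text
time_s: 9.13
tcp_pos: [0.4516, -0.2697, 0.0271]
eef_rot: [-180.0, -0.0, 105.4]
contact_force: [-0.8, 0.3, 0.0]
opening: 0.995
gripper_force: 0.0
time_s: 9.8
tcp_pos: [0.4535, -0.2708, 0.2328]
eef_rot: [179.7, 0.3, 105.4]
contact_force: [0.5, -0.8, 0.6]
opening: 0.998
gripper_force: 0.0
[ 0.45289465 -0.27045472  0.23003563] [{'at': [0.4548, -0.2704, 0.0042], 'conf': 0.56}] [{'at': [0.4487, -0.2683, 0.0029], 'conf': 0.76}]
cup_square [] [{'at': [0.4656, 0.3003, 0.0064], 'conf': 0.89}]
saucer_big [] [{'at': [0.4679, 0.2965, 0.0006], 'conf': 0.58}]
```

```bash
python3 -m inch '[[[1,20,0],[0,0,-1],85],[[2,52,0],[0,0,-2],85],[[3,90,0],[0,0,-4],85],[[4,128,0],[0,0,-6],85],[[5,166,0],[0,0,-8],85],[[6,206,0],[0,0,-9],85],[[7,246,0],[0,0,-10],85],[[7,286,0],[0,0,-10],85]]' 40; python3 -m inch '[[[1,40,0],[0,0,-2],85],[[2,80,0],[0,0,-4],85],[[3,120,0],[0,0,-6],85],[[4,160,0],[0,0,-8],85],[[4,200,0],[0,0,-9],85],[[4,236,-10],[0,0,-9],85],[[4,266,-25],[0,0,-9],85],[[4,284,-40],[0,0,-9],85]]'; python3 -m inch '[[[0,0,-20],[0,0,0],85],[[0,0,-45],[0,0,0],85],[[0,0,-65],[0,0,0],85],[[0,0,-77],[0,0,0],85],[[0,0,-80],[0,0,0],85],[[0,0,-80],[0,0,0],85]]';  python3 -c "
from h import *
p=imaging.get_image('side');save(p,'b1');q=imaging.get_image('top')
print(get_obs()['tcp_pos'],imaging.tip_of(p,'cup_square')[:1],imaging.tip_of(q,'cup_square')[:2])
cv2.imwrite('pics/b1c.png',np.hstack([cv2.resize(p['image'][50:200,190:340,::-1],None,fx=2.6,fy=2.6),cv2.resize(q['image'][165:315,140:290,::-1],None,fx=2.6,fy=2.6)]))"
```

```text
time_s: 10.87
tcp_pos: [0.4579, 0.018, 0.2263]
eef_rot: [-179.9, -0.0, 95.3]
contact_force: [0.6, -0.2, -0.3]
opening: 1.0
gripper_force: 0.0
time_s: 11.53
tcp_pos: [0.4621, 0.3036, 0.1858]
eef_rot: [-180.0, -0.0, 86.5]
contact_force: [-0.7, -0.5, -0.4]
opening: 0.997
gripper_force: 0.0
time_s: 12.03
tcp_pos: [0.4614, 0.2994, 0.1053]
eef_rot: [-179.8, 0.2, 86.4]
contact_force: [0.2, 0.2, -0.1]
opening: 0.994
gripper_force: 0.0
[0.46298895 0.30037348 0.10758343] [{'at': [0.4633, 0.3004, 0.0071], 'conf': 0.83}] []
```

View pics/b1c.png

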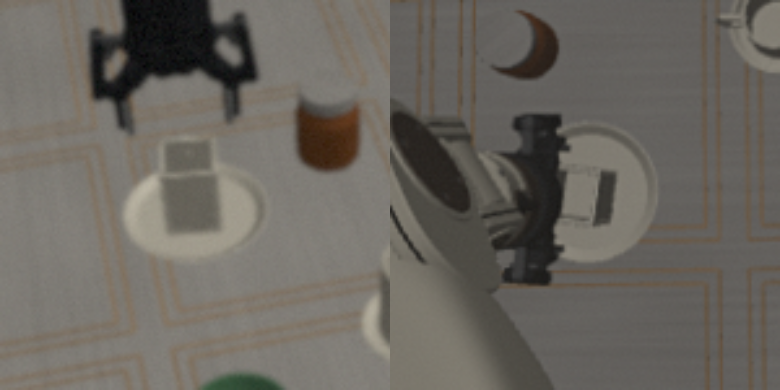

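The gripper stands above the square cup, crop (190,185), with fingers either side; the cup looks about -7°, so turn 3° more on the way down.

```bash
python3 -m inch '[[[1,0,-12],[0,0,-1],85],[[1,0,-34],[0,0,-3],85],[[1,0,-54],[0,0,-3],85],[[1,0,-67],[0,0,-3],85],[[1,0,-70],[0,0,-3],85],[[1,0,-70],[0,0,-3],75],[[1,0,-70],[0,0,-3],65],[[1,0,-70],[0,0,-3],58]]' 40;  python3 -m inch '[[[0,0,0],[0,0,0],53],[[0,0,0],[0,0,0],48],[[0,0,0],[0,0,0],42],[[0,0,0],[0,0,0],42],[[0,0,0],[0,0,0],42],[[0,0,0],[0,0,0],42]]'
```

```text
time_s: 12.9
tcp_pos: [0.4649, 0.301, 0.0389]
eef_rot: [179.9, -0.1, 83.4]
contact_force: [0.7, 0.6, 0.5]
opening: 0.68
gripper_force: 0.0
time_s: 13.4
tcp_pos: [0.4648, 0.301, 0.039]
eef_rot: [179.9, -0.1, 83.4]
contact_force: [0.2, 0.4, 5.8]
opening: 0.629
gripper_force: 41.3
```

```bash
python3 -m inch '[[[0,0,5],[0,0,0],42],[[0,0,18],[0,0,0],42],[[0,0,38],[0,0,0],42],[[0,0,62],[0,0,0],42],[[0,0,86],[0,0,0],42],[[0,0,108],[0,0,0],42],[[0,0,124],[0,0,0],42],[[0,0,130],[0,0,0],42]]'; python3 -m inch '[[[4,-12,0],[0,0,0],42],[[12,-34,0],[0,0,1],42],[[22,-62,0],[0,0,2],42],[[32,-90,0],[0,0,4],42],[[43,-120,0],[0,0,5],42],[[54,-152,0],[0,0,6],42],[[66,-185,0],[0,0,7],42],[[78,-218,0],[0,0,8],42]]'; python3 -m inch '[[[12,-34,0],[0,0,1],42],[[23,-66,0],[0,0,3],42],[[34,-96,0],[0,0,4],42],[[45,-126,0],[0,0,5],42],[[55,-154,0],[0,0,6],42],[[63,-178,0],[0,0,7],42],[[68,-194,0],[0,0,8],42],[[70.5,-200,0],[0,0,8.5],42]]';  python3 -c "
from h import *
p=imaging.get_image('side');save(p,'b2');q=imaging.get_image('top')
print(get_obs()['tcp_pos'],imaging.tip_of(p,'cup_square')[:1],imaging.tip_of(q,'cup_square')[:2],imaging.tip_of(p,'saucer_square')[:1],imaging.tip_of(p,'saucer_big')[:1],imaging.tip_of(q,'saucer_big')[:1])"
```

```text
time_s: 14.07
tcp_pos: [0.4647, 0.3009, 0.1702]
eef_rot: [179.8, -0.1, 83.4]
contact_force: [0.2, -0.1, -2.4]
opening: 0.629
gripper_force: 42.5
time_s: 14.73
tcp_pos: [0.5406, 0.0797, 0.1653]
eef_rot: [-179.8, 0.1, 91.4]
contact_force: [0.5, -0.3, -2.6]
opening: 0.63
gripper_force: 42.6
time_s: 15.4
tcp_pos: [0.6111, -0.1214, 0.1648]
eef_rot: [-179.8, -0.0, 99.7]
contact_force: [0.4, -0.7, -3.3]
opening: 0.629
gripper_force: 42.4
[ 0.61116404 -0.11916537  0.1653558 ] [{'at': [0.6121, -0.1233, 0.1305], 'conf': 0.91}] [{'at': [0.6091, -0.1214, 0.1318], 'conf': 0.62}] [{'at': [0.6124, -0.119, 0.0017], 'conf': 0.89}] [{'at': [0.4653, 0.2994, -0.0014], 'conf': 0.58}] [{'at': [0.4673, 0.2956, 0.0025], 'conf': 0.75}]
```

```bash
python3 -m inch '[[[0,1,-8],[0,0,0],42],[[1,2,-26],[0,0,0],42],[[1,3,-50],[0,0,0],42],[[1,3,-74],[0,0,0],42],[[1,3,-96],[0,0,0],42],[[1,3,-112],[0,0,0],42],[[1,3,-122],[0,0,0],42],[[1,3,-126],[0,0,0],42]]'; python3 -m inch '[[[0,0,-1],[0,0,0],42],[[0,0,-2],[0,0,0],42],[[0,0,-3],[0,0,0],42],[[0,0,-4],[0,0,0],42],[[0,0,-4],[0,0,0],42],[[0,0,-4],[0,0,0],42]]'
```

```text
time_s: 16.42
tcp_pos: [0.6115, -0.1138, 0.0391]
eef_rot: [-179.8, -0.1, 99.9]
contact_force: [-9.8, 1.4, 22.0]
opening: 0.627
gripper_force: 44.7
time_s: 16.92
tcp_pos: [0.6145, -0.115, 0.0391]
eef_rot: [179.8, 0.1, 99.9]
contact_force: [-0.5, -0.3, 5.4]
opening: 0.629
gripper_force: 42.9
```

```bash
python3 -c "
from h import *
p=imaging.get_image('side');save(p,'b3');q=imaging.get_image('top')
print(get_obs()['tcp_pos'],get_obs()['contact_force'],imaging.tip_of(p,'cup_square')[:1],imaging.tip_of(q,'cup_square')[:2],imaging.tip_of(p,'saucer_square')[:1])
cv2.imwrite('pics/b3c.png',cv2.resize(p['image'][170:310,290:450,::-1],None,fx=4,fy=4))"
```

```text
[ 0.61446494 -0.11500987  0.03907708] [-0.22489293  0.22627924  5.67735317] [{'at': [0.6156, -0.1142, 0.0067], 'conf': 0.74}] [{'at': [0.6132, -0.1162, 0.0018], 'conf': 0.43}] []
```

View pics/b3c.png

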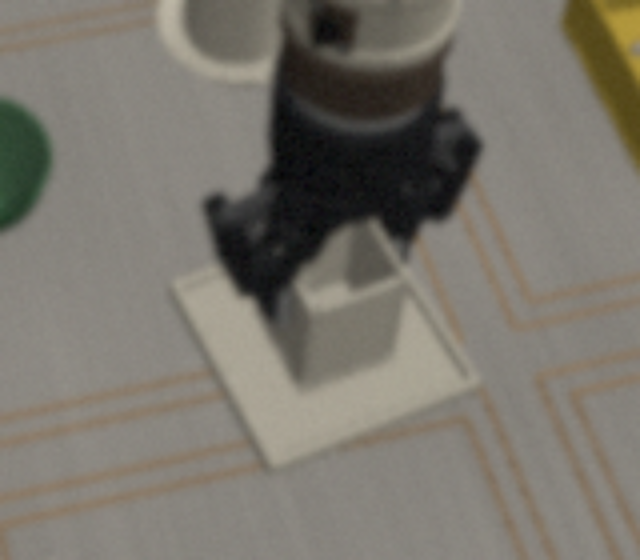

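The square cup stands on the floor of its saucer, aligned and near the middle, crop (345,330). Release and go to the big cup.

```bash
python3 -m inch '[[[0,0,1],[0,0,0],54],[[0,0,1],[0,0,0],62],[[0,0,1],[0,0,0],70],[[0,0,1],[0,0,0],78],[[0,0,1],[0,0,0],85],[[0,0,1],[0,0,0],85],[[0,0,1],[0,0,0],85]]'; python3 -m inch '[[[0,0,10],[0,0,0],85],[[0,0,28],[0,0,0],85],[[0,0,52],[0,0,0],85],[[0,0,80],[0,0,0],85],[[0,0,105],[0,0,0],85],[[0,0,125],[0,0,0],85],[[0,0,136],[0,0,0],85],[[0,0,140],[0,0,0],85]]'; python3 -m inch '[[[1,15,0],[0,0,-1],85],[[3,42,0],[0,0,-3],85],[[6,74,0],[0,0,-5],85],[[9,108,0],[0,0,-7],85],[[12,142,0],[0,0,-9],85],[[16,176,0],[0,0,-11],85],[[18,202,0],[0,0,-12],85],[[19,214,0],[0,0,-12],85]]';python3 -c "
from h import *
p=imaging.get_image('side');q=imaging.get_image('top')
print(get_obs()['tcp_pos'],get_obs()['eef_rot'])
for n in ('cup_square','saucer_square','cup_big','saucer_small'):print(n,imaging.tip_of(p,n)[:1],imaging.tip_of(q,n)[:1])
cv2.imwrite('pics/c1c.png',np.hstack([cv2.resize(p['image'][100:250,270:420,::-1],None,fx=2.6,fy=2.6),cv2.resize(q['image'][100:250,235:385,::-1],None,fx=2.6,fy=2.6)]))"
```

```text
time_s: 17.75
tcp_pos: [0.6131, -0.1148, 0.0381]
eef_rot: [-180.0, -0.0, 99.9]
contact_force: [0.5, 0.8, -0.4]
opening: 0.994
gripper_force: 0.0
time_s: 18.42
tcp_pos: [0.6147, -0.115, 0.1822]
eef_rot: [179.7, 0.1, 99.9]
contact_force: [0.8, -0.1, -0.6]
opening: 0.997
gripper_force: 0.0
time_s: 19.08
tcp_pos: [0.6317, 0.103, 0.1777]
eef_rot: [-179.9, -0.0, 88.1]
contact_force: [-0.0, -0.2, 0.3]
opening: 0.997
gripper_force: 0.0
[0.63179772 0.10134695 0.17766246] [-1.79939152e+02  1.33578418e-02  8.80856780e+01]
cup_square [{'at': [0.615, -0.1184, 0.0063], 'conf': 0.93}] [{'at': [0.6122, -0.1131, 0.0032], 'conf': 0.65}]
saucer_square [{'at': [0.6128, -0.1188, -0.0008], 'conf': 0.7}] [{'at': [0.6116, -0.1145, -0.0006], 'conf': 0.71}]
cup_big [{'at': [0.6331, 0.0964, 0.0054], 'conf': 0.94}] []
saucer_small [{'at': [0.6413, 0.0999, 0.0009], 'conf': 0.63}] []
```

View pics/c1c.png

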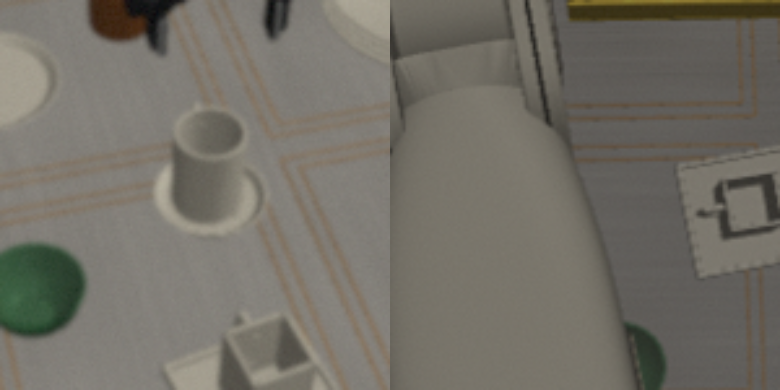

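The big cup stands upright on the small saucer, left crop (208,170), and the square cup sits in its saucer. Descend on the big cup in two stages, watching the force.

```bash
python3 -m inch '[[[1,-1,-10],[0,0,0],85],[[1,-1,-28],[0,0,0],85],[[1,-1,-48],[0,0,0],85],[[1,-1,-66],[0,0,0],85],[[1,-1,-78],[0,0,0],85],[[1,-1,-84],[0,0,0],85],[[1,-1,-90],[0,0,0],85],[[1,-1,-95],[0,0,0],85]]' 40;  python3 -m inch '[[[0,0,-10],[0,0,0],85],[[0,0,-20],[0,0,0],85],[[0,0,-30],[0,0,0],85],[[0,0,-34],[0,0,0],85],[[0,0,-34],[0,0,0],85],[[0,0,-34],[0,0,0],76],[[0,0,-34],[0,0,0],70],[[0,0,-34],[0,0,0],66]]'; python3 -m inch '[[[0,0,0],[0,0,0],61],[[0,0,0],[0,0,0],57],[[0,0,0],[0,0,0],52],[[0,0,0],[0,0,0],52],[[0,0,0],[0,0,0],52],[[0,0,0],[0,0,0],52]]'
```

```text
time_s: 20.25
tcp_pos: [0.6334, 0.098, 0.0829]
eef_rot: [180.0, -0.0, 87.8]
contact_force: [0.2, -0.1, 0.7]
opening: 0.996
gripper_force: 0.0
time_s: 20.92
tcp_pos: [0.6337, 0.0984, 0.05]
eef_rot: [179.9, -0.0, 87.9]
contact_force: [-0.7, 0.1, 0.6]
opening: 0.771
gripper_force: 0.1
time_s: 21.42
tcp_pos: [0.6337, 0.0984, 0.0502]
eef_rot: [179.9, -0.0, 87.9]
contact_force: [-0.7, 0.3, 5.6]
opening: 0.724
gripper_force: 44.8
```

```bash
python3 -m inch '[[[0,0,5],[0,0,0],52],[[0,0,18],[0,0,0],52],[[0,0,36],[0,0,0],52],[[0,0,58],[0,0,0],52],[[0,0,78],[0,0,0],52],[[0,0,92],[0,0,0],52],[[0,0,99],[0,0,0],52],[[0,0,100],[0,0,0],52]]'; python3 -m inch '[[[-8,10,0],[0,0,0],52],[[-26,31,0],[0,0,0],52],[[-51,60,0],[0,0,0],52],[[-80,95,0],[0,0,0],52],[[-110,131,0],[0,0,0],52],[[-137,163,0],[0,0,0],52],[[-157,186,0],[0,0,0],52],[[-167,198,0],[0,0,0],52]]';  python3 -m inch '[[[0,0,0],[0,0,0],52],[[0,0,-10],[0,0,0],52],[[0,0,-26],[0,0,0],52],[[0,0,-40],[0,0,0],52],[[0,0,-48],[0,0,0],52],[[0,0,-50],[0,0,0],52],[[0,0,-50],[0,0,0],52]]'; python3 -c "
from h import *
p=imaging.get_image('side');save(p,'c2');q=imaging.get_image('top')
print(get_obs()['tcp_pos'],imaging.tip_of(p,'cup_big')[:1],imaging.tip_of(q,'cup_big')[:2],imaging.tip_of(p,'saucer_big')[:1],imaging.tip_of(q,'saucer_big')[:1])
for x,n in((p,'saucer_small'),(q,'saucer_small')): print(imaging.tip_of(x,n)[:1])"
```

```text
time_s: 22.08
tcp_pos: [0.634, 0.0983, 0.1506]
eef_rot: [179.9, -0.0, 87.9]
contact_force: [-0.5, 0.5, -3.2]
opening: 0.727
gripper_force: 44.3
time_s: 22.75
tcp_pos: [0.4606, 0.2993, 0.1474]
eef_rot: [-179.7, 0.0, 88.2]
contact_force: [-0.5, -0.9, -2.8]
opening: 0.725
gripper_force: 44.8
time_s: 23.33
tcp_pos: [0.4658, 0.295, 0.0978]
eef_rot: [-179.9, 0.1, 87.8]
contact_force: [-0.2, -0.3, -2.1]
opening: 0.72
gripper_force: 44.7
[0.4668128  0.29595812 0.09946953] [{'at': [0.4682, 0.2915, 0.0544], 'conf': 0.8}] [{'at': [0.4666, 0.2933, 0.0524], 'conf': 0.82}] [{'at': [0.466, 0.297, 0.0012], 'conf': 0.68}] [{'at': [0.467, 0.2947, 0.0023], 'conf': 0.58}]
[{'at': [0.6396, 0.0981, 0.0019], 'conf': 0.72}]
[{'at': [0.637, 0.1022, 0.0022], 'conf': 0.86}]
```

```bash
python3 -m inch '[[[0,1,-6],[0,0,0],52],[[0,3,-18],[0,0,0],52],[[0,3,-30],[0,0,0],52],[[0,3,-39],[0,0,0],52],[[0,3,-43],[0,0,0],52],[[0,3,-45],[0,0,0],52],[[0,3,-46],[0,0,0],52],[[0,3,-47],[0,0,0],52]]'; python3 -m inch '[[[0,0,-0.7],[0,0,0],52],[[0,0,-1.4],[0,0,0],52],[[0,0,-2],[0,0,0],52],[[0,0,-2.6],[0,0,0],52],[[0,0,-3],[0,0,0],52],[[0,0,-3],[0,0,0],52]]'
```

```text
time_s: 24.4
tcp_pos: [0.4666, 0.2995, 0.0526]
eef_rot: [180.0, -0.0, 87.9]
contact_force: [-0.3, -0.4, -2.4]
opening: 0.722
gripper_force: 44.7
time_s: 24.9
tcp_pos: [0.4664, 0.2994, 0.0501]
eef_rot: [180.0, -0.0, 87.9]
contact_force: [-1.9, -1.3, 5.7]
opening: 0.721
gripper_force: 45.4
```

```bash
python3 -m inch '[[[0,0,0.5],[0,0,0],62],[[0,0,0.5],[0,0,0],68],[[0,0,0.5],[0,0,0],74],[[0,0,0.5],[0,0,0],80],[[0,0,0.5],[0,0,0],85],[[0,0,0.5],[0,0,0],85],[[0,0,0.5],[0,0,0],85]]'; python3 -m inch '[[[0,0,10],[0,0,0],85],[[0,0,28],[0,0,0],85],[[0,0,52],[0,0,0],85],[[0,0,80],[0,0,0],85],[[0,0,105],[0,0,0],85],[[0,0,125],[0,0,0],85],[[0,0,136],[0,0,0],85],[[0,0,140],[0,0,0],85]]'; python3 -m inch '[[[0,-20,0],[0,0,1],85],[[-1,-52,0],[0,0,2],85],[[-2,-90,0],[0,0,4],85],[[-3,-128,0],[0,0,6],85],[[-4,-166,0],[0,0,7],85],[[-5,-206,0],[0,0,8],85],[[-6,-246,0],[0,0,9],85],[[-7,-286,0],[0,0,9],85]]'; python3 -m inch '[[[-1,-40,0],[0,0,2],85],[[-2,-80,0],[0,0,4],85],[[-3,-120,0],[0,0,6],85],[[-4,-160,0],[0,0,7],85],[[-5,-200,0],[0,0,8],85],[[-6,-240,-10],[0,0,8.5],85],[[-7,-268,-30],[0,0,8.5],85],[[-7,-283,-50],[0,0,8.5],85]]'; python3 -c "
from h import *
p=imaging.get_image('side');save(p,'d1');q=imaging.get_image('top')
print(get_obs()['tcp_pos'],get_obs()['eef_rot'])
for n in ('cup_small','cup_big','saucer_big'):print(n,imaging.tip_of(p,n)[:1],imaging.tip_of(q,n)[:1])"
```

```text
time_s: 25.48
tcp_pos: [0.4662, 0.2993, 0.0498]
eef_rot: [-180.0, -0.0, 87.9]
contact_force: [-0.7, -0.6, -0.2]
opening: 0.994
gripper_force: 0.0
time_s: 26.15
tcp_pos: [0.4675, 0.3001, 0.1934]
eef_rot: [179.7, -0.2, 87.9]
contact_force: [-0.2, 0.0, 0.2]
opening: 0.993
gripper_force: 0.0
time_s: 26.82
tcp_pos: [0.4583, 0.0115, 0.1896]
eef_rot: [-180.0, -0.0, 96.9]
contact_force: [0.6, -0.1, 0.8]
opening: 0.997
gripper_force: 0.0
time_s: 27.48
tcp_pos: [0.4521, -0.2737, 0.1397]
eef_rot: [179.9, 0.1, 105.1]
contact_force: [0.4, 1.2, -0.5]
opening: 0.996
gripper_force: 0.0
[ 0.44933283 -0.27093609  0.13598519] [-179.70129692   -0.27643364  105.10682938]
cup_small [{'at': [0.4524, -0.2727, 0.0052], 'conf': 0.82}] [{'at': [0.4524, -0.2702, 0.0041], 'conf': 0.91}]
cup_big [{'at': [0.6397, 0.0968, 0.0001], 'conf': 0.72}] [{'at': [0.466, 0.3021, 0.0027], 'conf': 0.98}]
saucer_big [] [{'at': [0.4665, 0.2963, -0.0015], 'conf': 0.83}]
```

View pics/d1.png

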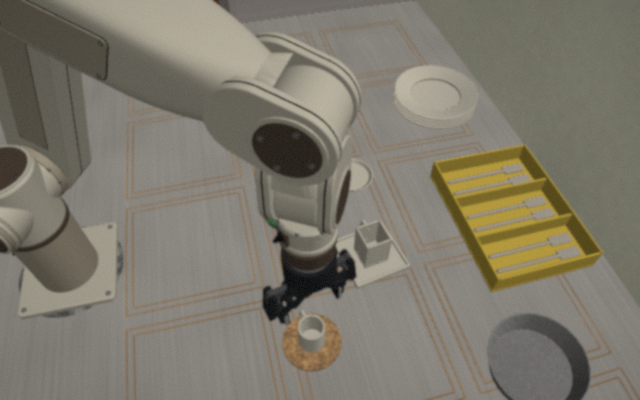

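The gripper is above the small cup, which stands upright on the mat (311,332); the small saucer at (355,175) is empty.

```bash
python3 -m inch '[[[0,0,-10],[0,0,0],85],[[0,0,-30],[0,0,0],85],[[0,0,-54],[0,0,0],85],[[0,0,-78],[0,0,0],85],[[0,0,-96],[0,0,0],85],[[0,0,-106],[0,0,0],85],[[0,0,-110],[0,0,0],85],[[0,0,-110],[0,0,0],76]]' 40;  python3 -m inch '[[[0,0,0],[0,0,0],66],[[0,0,0],[0,0,0],56],[[0,0,0],[0,0,0],48],[[0,0,0],[0,0,0],42],[[0,0,0],[0,0,0],35],[[0,0,0],[0,0,0],35],[[0,0,0],[0,0,0],35],[[0,0,0],[0,0,0],35]]'
```

```text
time_s: 28.55
tcp_pos: [0.4519, -0.2691, 0.0292]
eef_rot: [-179.9, -0.1, 105.4]
contact_force: [0.4, 0.5, 0.5]
opening: 0.894
gripper_force: 0.0
time_s: 29.22
tcp_pos: [0.4532, -0.2705, 0.0313]
eef_rot: [179.9, 0.1, 105.3]
contact_force: [-0.9, 0.4, 6.0]
opening: 0.547
gripper_force: 41.8
```

```bash
python3 -m inch '[[[0,0,5],[0,0,0],35],[[0,0,18],[0,0,0],35],[[0,0,37],[0,0,0],35],[[0,0,60],[0,0,0],35],[[0,0,82],[0,0,0],35],[[0,0,99],[0,0,0],35],[[0,0,108],[0,0,0],35],[[0,0,110],[0,0,0],35]]'; python3 -m inch '[[[6,12,0],[0,0,0],35],[[17,34,0],[0,0,-1],35],[[31,62,0],[0,0,-2],35],[[46,91,0],[0,0,-4],35],[[61,121,0],[0,0,-6],35],[[76,151,0],[0,0,-8],35],[[91,181,0],[0,0,-9],35],[[106,211,0],[0,0,-9],35]]'; python3 -m inch '[[[14,28,0],[0,0,0],35],[[28,56,0],[0,0,0],35],[[42,84,0],[0,0,0],35],[[55,110,0],[0,0,0],35],[[66,132,0],[0,0,0],35],[[74,148,0],[0,0,0],35],[[79,157,0],[0,0,0],35],[[80,159,0],[0,0,0],35]]';  python3 -m inch '[[[0,0,-5],[0,0,0],35],[[0,0,-20],[0,0,0],35],[[0,0,-38],[0,0,0],35],[[0,0,-52],[0,0,0],35],[[0,0,-59],[0,0,0],35],[[0,0,-60],[0,0,0],35],[[0,0,-60],[0,0,0],35]]'; python3 -c "
from h import *
p=imaging.get_image('side');save(p,'d2');q=imaging.get_image('top')
print(get_obs()['tcp_pos'],imaging.tip_of(p,'cup_small')[:1],imaging.tip_of(q,'cup_small')[:2],imaging.tip_of(p,'saucer_small')[:1],imaging.tip_of(q,'saucer_small')[:1])
for n in('cup_big','saucer_big'): print(n,imaging.tip_of(p,n)[:1],imaging.tip_of(q,n)[:1])"
```

```text
time_s: 29.88
tcp_pos: [0.4532, -0.2703, 0.1418]
eef_rot: [179.9, 0.1, 105.4]
contact_force: [-0.3, 0.2, -0.8]
opening: 0.541
gripper_force: 41.3
time_s: 30.55
tcp_pos: [0.5577, -0.0571, 0.1382]
eef_rot: [-179.8, -0.0, 96.3]
contact_force: [1.1, -1.1, -1.2]
opening: 0.546
gripper_force: 41.2
time_s: 31.22
tcp_pos: [0.638, 0.1019, 0.1379]
eef_rot: [-179.9, -0.0, 96.5]
contact_force: [0.3, -0.0, -1.2]
opening: 0.544
gripper_force: 41.3
time_s: 31.8
tcp_pos: [0.6376, 0.0991, 0.0793]
eef_rot: [-179.9, 0.0, 96.3]
contact_force: [0.3, -0.6, -0.2]
opening: 0.542
gripper_force: 41.3
[0.63882713 0.09977515 0.08087042] [{'at': [0.6369, 0.101, 0.0544], 'conf': 0.94}] [] [{'at': [0.6369, 0.0985, 0.003], 'conf': 0.55}] []
cup_big [{'at': [0.4709, 0.3009, 0.0073], 'conf': 0.6}] [{'at': [0.4673, 0.3032, 0.0022], 'conf': 0.75}]
saucer_big [{'at': [0.4665, 0.3002, -0.0015], 'conf': 0.8}] [{'at': [0.4686, 0.2962, -0.0017], 'conf': 0.57}]
```

```bash
python3 -m inch '[[[0,0,-6],[0,0,0],35],[[0,0,-18],[0,0,0],35],[[0,0,-30],[0,0,0],35],[[0,0,-39],[0,0,0],35],[[0,0,-43],[0,0,0],35],[[0,0,-45],[0,0,0],35],[[0,0,-46],[0,0,0],35],[[0,0,-47],[0,0,0],35]]'; python3 -m inch '[[[0,0,-0.7],[0,0,0],35],[[0,0,-1.4],[0,0,0],35],[[0,0,-2],[0,0,0],35],[[0,0,-2.6],[0,0,0],35],[[0,0,-3],[0,0,0],35],[[0,0,-3],[0,0,0],35]]'
```

```text
time_s: 32.97
tcp_pos: [0.6386, 0.1003, 0.033]
eef_rot: [180.0, -0.0, 96.4]
contact_force: [0.2, -0.4, -1.2]
opening: 0.543
gripper_force: 41.3
time_s: 33.47
tcp_pos: [0.6386, 0.1004, 0.0313]
eef_rot: [179.9, -0.0, 96.4]
contact_force: [-2.8, -0.5, 5.0]
opening: 0.546
gripper_force: 42.0
```

Seated. Release, rise, back away and check.

```bash
python3 -m inch '[[[0,0,0.5],[0,0,0],48],[[0,0,0.5],[0,0,0],55],[[0,0,0.5],[0,0,0],65],[[0,0,0.5],[0,0,0],75],[[0,0,0.5],[0,0,0],85],[[0,0,0.5],[0,0,0],85],[[0,0,0.5],[0,0,0],85]]'; python3 -m inch '[[[0,0,10],[0,0,0],85],[[0,0,30],[0,0,0],85],[[0,0,60],[0,0,0],85],[[0,0,95],[0,0,0],85],[[0,0,130],[0,0,0],85],[[0,0,165],[0,0,0],85],[[0,0,190],[0,0,0],85],[[0,0,200],[0,0,0],85]]'; python3 -m inch '[[[-15,-25,0],[0,0,0],85],[[-40,-60,0],[0,0,0],85],[[-65,-95,0],[0,0,0],85],[[-90,-130,0],[0,0,0],85],[[-115,-165,0],[0,0,0],85],[[-140,-200,0],[0,0,0],85],[[-165,-235,0],[0,0,0],85],[[-190,-270,0],[0,0,0],85]]';  python3 -m inch '[[[-25,-25,0],[0,0,0],85],[[-50,-55,0],[0,0,0],85],[[-80,-85,0],[0,0,0],85],[[-110,-115,0],[0,0,0],85],[[-140,-145,0],[0,0,0],85],[[-165,-175,0],[0,0,0],85],[[-180,-200,0],[0,0,0],85],[[-180,-200,0],[0,0,0],85]]' | head -2; python3 -c "
from h import *
p=imaging.get_image('side');save(p,'e1');q=imaging.get_image('top');save(q,'e1t')
for n in('cup_big','saucer_big','cup_small','saucer_small','cup_square','saucer_square','bowl','jar'): print(n,[np.round(r['at'],3).tolist() for x in(p,q) for r in imaging.tip_of(x,n)[:1]])"
```

```text
time_s: 34.05
tcp_pos: [0.6382, 0.1002, 0.0302]
eef_rot: [-180.0, 0.0, 96.4]
contact_force: [0.9, 0.2, -0.8]
opening: 0.996
gripper_force: 0.0
time_s: 34.72
tcp_pos: [0.6402, 0.1006, 0.2367]
eef_rot: [179.5, -0.0, 96.4]
contact_force: [0.9, 0.3, 0.9]
opening: 0.993
gripper_force: 0.0
time_s: 35.38
tcp_pos: [0.4517, -0.1631, 0.2296]
eef_rot: [-179.9, -0.0, 96.4]
contact_force: [0.6, -0.5, 0.6]
opening: 0.996
gripper_force: 0.0
time_s: 36.05
tcp_pos: [0.2705, -0.3655, 0.2297]
cup_big [[0.47, 0.296, 0.011], [0.467, 0.303, 0.005]]
saucer_big [[0.465, 0.298, -0.0], [0.466, 0.296, -0.001]]
cup_small [[0.634, 0.098, 0.006], [0.636, 0.099, 0.005]]
saucer_small [[0.642, 0.1, -0.001], [0.635, 0.097, 0.001]]
cup_square [[0.614, -0.118, 0.009], [0.615, -0.115, 0.004]]
saucer_square [[0.612, -0.12, -0.0], [0.616, -0.119, -0.002]]
bowl [[0.456, 0.016, -0.004], [0.453, 0.009, 0.002]]
jar [[0.617, 0.362, -0.001], [0.618, 0.357, 0.001]]
```

View pics/e1t.png

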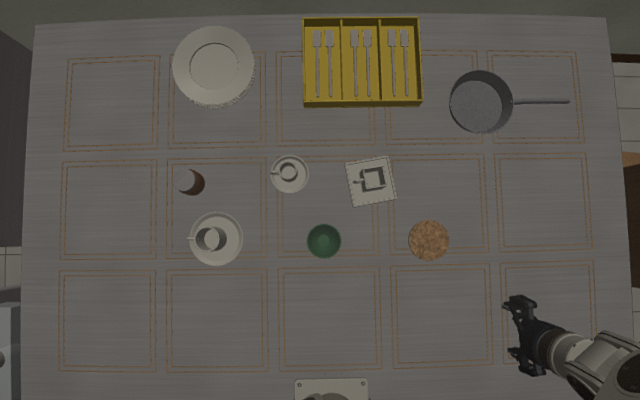

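View pics/e1.png

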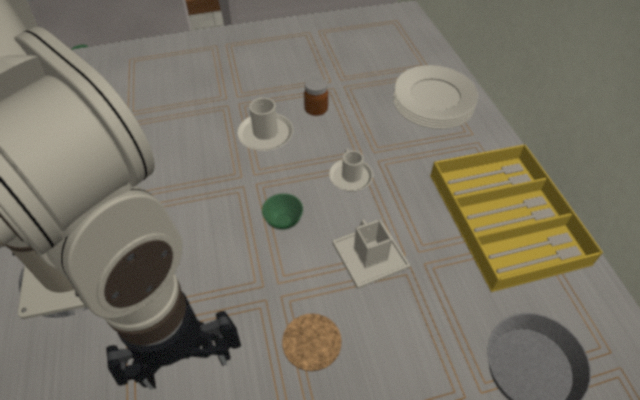

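Both views show each cup upright in the middle of its own saucer: side view big (263,120), small (352,168), square (372,245). The bowl and jar have not moved, and the estimated offsets are all within about 6 mm. Handing in.

```bash
python3 -c "
from bench import job_done
print(job_done())"
```

```text
the job is handed in; nothing more can be done
None
```

I handed the job in at about 36 s: each cup stands upright on its own saucer, an estimated 8 mm or less off-centre (limit 15 mm), and the bowl and jar have not moved; the verdict was not reported back.

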